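# Scrub out the tilted beaker and hang the brush back

## Task

Take the bottle brush out of the open front of its fork stand and scrub out the glass beaker that is clamped at a slant: push the bristles gently right to the bottom three times, drawing the brush back between the strokes until more than half of the bristle head is out of the mouth. Then hang the brush upright in its fork again by the round guard and let go; leave everything else on the bench where it is.

Things in the scene. Friction and masses are not known exactly. Their poses are not given: they have to be found in the camera images.
- brush: Bottle brush, 226 mm long, about 70 g. Origin: bristle tip, on the axis; z runs up the axis to the handle. From the tip: white/blue bristle head (rigid) 34 mm diameter, 0-65 mm; steel shank 6 mm diameter, to 130; black round guard 30 mm diameter, 130-136; orange square handle 18 x 18 mm, 136-226. Starts hanging upright in the fork, bristle tip 20 mm above the bench.
- brush_handle (a point): Centre of the orange square handle, 181 mm from the bristle tip: the place to grip. x and y are square to the handle's faces (its yaw varies), z up the axis.
- brush_guard (a point): Centre of the underside of the black guard, 130 mm from the tip.
- brush_stand: Fixed blue and white stand that carries the brush; origin on the bench below the hanging brush's axis. Two blue prongs along its x, tops 150 mm above the bench, 8 thick, 15 apart, open to its own -x (front, roughly to the robot; prong ends 27 mm from origin), closed on +x by a crosspiece with a steel post 56 mm behind the origin. The bristle head cannot pass up between the prongs.
- fork_seat (a point): Where the centre of the guard's underside rests: on the prong tops, 150 mm above the bench, in a shallow tray 42 (x) by 43 (y) mm. The tray's edges and the lips at the prong ends stand 4 mm above the prong tops: lift the guard 10 mm or more to clear them, then move along the stand's -x; back the same way.
- beaker: Clear beaker, 64 mm outside diameter, 83 mm long, fixed in blue clamp bands on its washing stand, axis 30 degrees from vertical, mouth leaning towards the robot's side of the bench (within about 30 degrees of world -x). Origin: centre of its underside; z along its axis, out of the mouth. Inner floor 2 mm above the origin, rim at 83 mm; free inside diameter 48 mm. It does not move.
- beaker_mouth (a point): Centre of the beaker's mouth, at the height of its rim; axes as the beaker, z out of the mouth.
- pc_tower: Black computer standing at the back between the two stands, 184 mm wide, 420 mm tall, fixed, an obstacle; its front is 190 mm nearer to the robot than this origin (under its centre). Carry things past in front of it, close to the robot.
- monitor: Fixed screen at the back right, an obstacle just behind the brush stand, 446 mm wide, 346 mm tall; origin under its centre.
- tape_roll: Bystander: roll of clear tape lying flat, 72 mm across, 19 high; origin under its centre.
- bench_timer: Bystander: small grey bench timer standing, 24 x 62 x 60 mm high; origin under its centre.
- vial_12: Bystander: amber screw vial with black cap, 24 mm across, 51 high; origin under its centre.
- standard_amber: Bystander: small amber bottle with black cap, 56 mm across, 109 high; origin under its centre.
- marker_red: Bystander: red marker pen lying, 16 x 130 x 17 mm; origin under its centre.
- clip_blue: Bystander: blue binder clip, 15 x 32 x 18 mm; origin under its centre.
There are look-alikes about, which are no part of the job. There is more than one size of the brush; the one meant has the size given above.

How it is judged:
On the way, in this order (a step that is already met when the one before it is completed fails the run):
1. brush pushed to the bottom of the beaker, first time (tip within 12 mm of the inner floor) (x of brush in the frame of beaker between -0.022 and 0.022 m and y of brush in the frame of beaker between -0.022 and 0.022 m and z of brush in the frame of beaker below 0.014 m), for 0.05 s.
2. brush drawn up after the first stroke, half of its head out of the mouth (tip 50 mm or more up the axis) (x of brush in the frame of beaker between -0.022 and 0.022 m and y of brush in the frame of beaker between -0.022 and 0.022 m and z of brush in the frame of beaker between 0.05 and 0.083 m), for 0.05 s.
3. brush pushed to the bottom of the beaker, second time (tip within 12 mm of the inner floor) (all of step 1), for 0.05 s.
4. brush drawn up after the second stroke, half of its head out of the mouth (tip 50 mm or more up the axis) (all of step 2), for 0.05 s.
5. brush pushed to the bottom of the beaker, third time (tip within 12 mm of the inner floor) (all of step 3), for 0.05 s.
At the end, for the whole second after the job is handed in: The brush hangs in its fork again: guard resting on the prongs (contact), its centre within 10 mm of the seat sideways and between 4 mm below and 5 mm above the prong tops, the brush upright within 0.12 rad, at rest (under 0.03 m/s) and let go (horizontal distance between brush_guard and fork_seat below 0.01 m and z of brush_guard in the frame of brush_stand between 0.146 and 0.155 m and angle between brush's own z axis and vertical below 0.12 rad and linear speed of brush below 0.03 m/s and contact force between brush and brush_stand above 0.1 N); the robot touches nothing.
It fails at once if the brush presses on the beaker with more than 25 N (contact force between brush and beaker above 25 N).
It fails at once if the fingers push the glass beaker (over 5 N) (contact force between the fingers and beaker above 5 N).
It fails at once if one of the bystanders is shifted by more than 30 mm (distance of any of tape_roll, bench_timer, vial_12, standard_amber, marker_red, clip_blue from where it was at the start of the episode above 0.03 m).
It also fails if it takes over 66 s, if anything falls off the work surface, if the arm or the gripper's body presses on something with over 40 N, if the wrist force passes 120 N, or if a joint passes its speed limit or range.

## Robot

A 7-joint arm with a two-finger parallel gripper is mounted at the origin on a cart in front of the work surface, level with it; the furniture and walls round the work are solid. World frame = base frame: x ahead of the robot, y to its left, z up, the work surface at z = 0. Lengths are in m, angles in rad, forces in N, time in s.
With the tool pointing down it reaches from about 0.4 to 0.875 m from the base axis. Payload 6.5 kg.
Tool frame: the origin (TCP) lies at the very end of the fingers, on their centre line; the grasp point (between the pads) lies env.hold_point_z behind it (env.hold_point_z is the distance from the TCP to the grasp point, in m); z points along the fingers, y is the line along which they close (so a half turn about z gives the same grasp; the last joint's range is limited). The gripper opens to 88 mm and grips with 3 to 60 N. Pads are 18 mm wide; open, the fingers measure 123 mm over their backs; the gripper's body (75 mm by 187 mm) begins 45 mm behind the grasp point.
Start: joints at [1.035, 0.536, -0.004, 1.538, 0.003, 1.067, -0.071], TCP at [0.294, -0.58, 0.239] pointing down, gripper open.
Joint ranges: [-2.7, 2.7], [-0.37, 2.16], [-1.27, 1.26], [0.24, 2.4], [-1.31, 4.45], [0.19, 1.91], [-2.76, 2.76]. Speed limits (rad/s): [2.39, 2.39, 3.14, 3.14, 3.14, 3.14, 3.14].

## Interface

Orientations are given as a rotation vector (axis times angle).
In Python, from plant import telemetry, eyes, ticket, env gives the robot as it stands.
- The arm moves only by the tool servo_tool, never from a script. Its argument "moves" is a list that holds one entry, the list of rows, each a list of 7 numbers: the shift along the tool's x, y, z in mm, then the turn, a rotation vector about the tool's x, y, z in degrees, then the opening, from -1 (shut) to 1 (fully open). A call has 1 to 12 rows; each row shifts and turns the commanded pose from where the row before left it, along the tool's axes as they then stand; what a row does not reach is not made up. A row lasts 1/8 s, in which the tool goes at most 62.5 mm and 10.7 degrees, less where a joint would pass 70% of its speed; a pose out of reach is approached as far as the arm can. A call is refused whole if a number of a shift passes 62.5 or a number of a turn 10.7, either way. A call with a gripper value outside its range is refused whole. The fingers move at their own pace and stop on an object; the grip force is fixed at half the most. Time passes only in rows, so rows that do not move let the fingers close. It gives the time, the measured TCP pose, the force, the opening and the grip force at its end, in the units of the state.
- telemetry.state(): the state, without advancing time (a new reading comes with each control period).
- eyes.capture(name): name is "side" or "top"; returns a dict with "frame" (384x512x3 uint8, red, green, blue), "fx", "fy", "cx", "cy" (pixels), "k1" (the pictures are not rectified: a ray, as slopes to the right and down, at radius r is drawn at 1 + k1 r^2 times it, then the intrinsics apply), "xyz" and "orientation" of the camera in the world. Camera axes: x right, y down, z forward; pixel columns grow to the right and rows downward; lengths in m; the calibration is good to about 2 mm. A picture is of the moment at which its call begins. There is no depth.
- ticket.finish_job(): hands the job in; it is judged then, once.
The state is a dict: "time_s": time; "joint_pos": joint angles; "joint_vel": joint speeds; "tau": joint torques, N m; "tcp_pos": TCP position; "ee_rot": TCP orientation; "ft_force": force on the tool from outside, world axes, zero at the start; "torque": the same for the moment, N m; "gripper_width": opening from 0.0 (shut) to 1.0 (fully open); "finger_force": force on a finger pad.
Only numpy, scipy, OpenCV 4.12 (cv2) and the standard library are available. Lean on these libraries where they do the work, as an engineer would, in place of code of your own. Each camera call takes 0.05 s, during which the arm holds its last target. There are 200 camera calls.

## Working session

There is one attempt and no reset: what is moved stays moved. The work goes in short steps, Python scripts to look and compute and a tool call to move; the robot and the scene stay as the last step left them, time stands still between calls to the robot, and variables do not carry over. Pictures are saved under pics/ and viewed, at most 10 in all, crops included, and the job is handed in when it is done.

Besides the shell and the picture viewer there is one more tool, called after "Request:" as name([rows], argument=value, ...), one row to a line, values as JSON. servo_tool: Moves the arm, as the interface text tells. Its arguments: {"type":"object","properties":{"moves":{"type":"array","items":{"type":"array","items":{"type":"array","items":{"type":"number"}}}}},"required":["moves"]}

```bash
mkdir -p pics
cat > h.py <<'E'
import numpy as np, cv2
from scipy.spatial.transform import Rotation as R
from plant import telemetry, eyes, ticket, env
def snap(n,f):
    d=eyes.capture(n); cv2.imwrite(f'pics/{f}.png',d['frame'][:,:,::-1]); np.save(f'pics/{f}.npy',d,allow_pickle=True); return d
def load(f): return np.load(f'pics/{f}.npy',allow_pickle=True).item()
def rot(o):
    o=np.array(o,float)
    return o if o.shape==(3,3) else (R.from_rotvec(o) if o.size==3 else R.from_quat(o)).as_matrix()
def ray(d,u,v):
    K=np.array([[d['fx'],0,d['cx']],[0,d['fy'],d['cy']],[0,0,1.]])
    p=cv2.undistortPoints(np.array([[[u,v]]],float),K,np.array([d['k1'],0,0,0.]))[0,0]
    r=rot(d['orientation'])@[p[0],p[1],1]; return np.array(d['xyz']),r/np.linalg.norm(r)
def onz(d,u,v,z):
    o,r=ray(d,u,v); return o+r*(z-o[2])/r[2]
def tri(a,pa,b,pb):
    o1,r1=ray(a,*pa);o2,r2=ray(b,*pb)
    s=np.linalg.lstsq(np.c_[r1,-r2],o2-o1,rcond=None)[0]
    p,q=o1+s[0]*r1,o2+s[1]*r2; return (p+q)/2,np.linalg.norm(p-q)
def proj(d,P):
    c=rot(d['orientation']).T@(np.array(P)-d['xyz']); x,y=c[:2]/c[2]; f=1+d['k1']*(x*x+y*y)
    return np.array([d['fx']*x*f+d['cx'],d['fy']*y*f+d['cy']])
E
python3 - <<'E'
from h import *
for n in('side','top'):
    d=snap(n,n+'0'); print({k:v for k,v in d.items() if k!='frame'})
print(telemetry.state(),env.hold_point_z)
E
```

```text
{'fx': 385.5866038567583, 'fy': 385.5866038567583, 'cx': 256.2115785198223, 'cy': 196.2089224648913, 'k1': -0.012234636436557028, 'xyz': array([-0.59395881, -0.3313352 ,  0.77440464]), 'orientation': array([-1.74386417,  1.29562675, -0.7877798 ])}
{'fx': 437.48891916331377, 'fy': 437.48891916331377, 'cx': 255.4693119547802, 'cy': 194.74563764356762, 'k1': -0.08391045094739445, 'xyz': array([ 0.43974045, -0.01431183,  1.47642907]), 'orientation': array([-2.16483938,  2.20369243, -0.07870235])}
{'time_s': 0.1, 'joint_pos': array([ 1.03481409,  0.53711155, -0.00443079,  1.53870423,  0.00258954,
        1.06730386, -0.07116373]), 'joint_vel': array([ 0.00067555, -0.0018463 ,  0.00228939, -0.00150293, -0.00019951,
        0.00059332, -0.00064064]), 'tau': array([ 1.26723528e-03, -5.72076845e+01,  9.93328393e-01, -2.52230626e+01,
       -5.62035525e-02,  1.34738543e-02,  7.19476020e-05]), 'tcp_pos': array([ 0.29400116, -0.57912188,  0.23794039]), 'ee_rot': array([-3.05387744e+00, -7.30974126e-01,  7.18622111e-04]), 'ft_force': array([-0.06717154, -1.36041062, -0.86466354]), 'torque': array([-0.03324975,  0.01790658,  0.0053567 ]), 'finger_force': 0.0, 'gripper_width': 0.9989182072480532} 0.0187
```

View pics/side0.png

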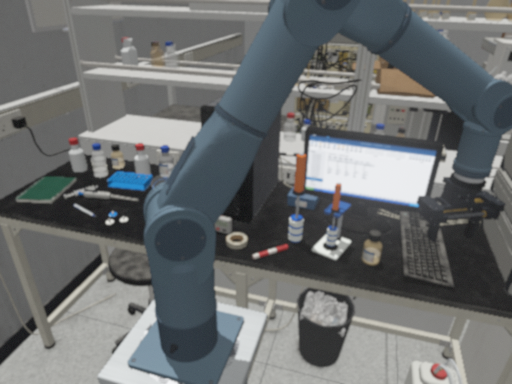

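View pics/top0.png

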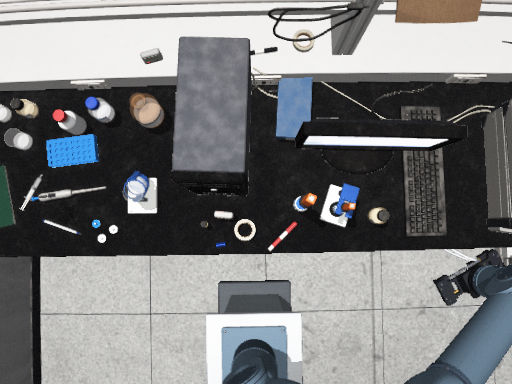

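The side view shows two brushes: A at about (300,195) and B at (336,215), the latter on a white-based stand. The top view has A at (305,201), B at (346,203) and the beaker at (137,187). The beaker is hidden by the arm in the side view. I'll enlarge the candidates.

Run:
```python
from h import *
s=cv2.imread('pics/side0.png');t=cv2.imread('pics/top0.png')
a=cv2.resize(s[145:275,270:390],(400,433),interpolation=cv2.INTER_CUBIC)
b=cv2.resize(t[175:235,285:395],(400,218),interpolation=cv2.INTER_CUBIC)
c=cv2.resize(t[165:225,100:190],(400,267),interpolation=cv2.INTER_CUBIC)
bc=np.vstack([b,c]); a=cv2.copyMakeBorder(a,0,bc.shape[0]-433,0,0,0)
cv2.imwrite('pics/crop0.png',np.hstack([a,bc]))
S,T=load('side0'),load('top0')
for n,d in(('side',S),('top',T)):
    f=cv2.cvtColor(d['frame'],cv2.COLOR_RGB2HSV)
    for cn,lo,hi in(('or',(4,120,90),(14,255,255)),('bl',(100,120,60),(125,255,255))):
        m=cv2.inRange(f,lo,hi); k,l,st,ce=cv2.connectedComponentsWithStats(m)
        print(n,cn,[(st[i].tolist(),ce[i].round(1).tolist()) for i in range(1,k) if st[i][4]>15 and (n=='top' or 270<ce[i][0]<390)])
```

```text
side or [([295, 154, 11, 39, 314], [300.0, 173.1]), ([333, 185, 7, 25, 93], [336.1, 198.3])]
side bl [([305, 119, 5, 4, 16], [307.0, 120.9]), ([377, 125, 6, 3, 17], [379.6, 125.9]), ([310, 136, 50, 9, 125], [332.8, 139.6]), ([315, 190, 18, 4, 23], [324.2, 191.2]), ([335, 201, 15, 15, 94], [342.6, 207.7]), ([325, 205, 6, 9, 34], [328.1, 209.5]), ([291, 214, 12, 7, 51], [296.5, 216.9])]
top or [([136, 94, 9, 6, 32], [140.1, 96.1]), ([131, 98, 6, 10, 25], [132.9, 102.8]), ([301, 193, 16, 13, 99], [307.9, 199.7]), ([343, 203, 13, 7, 61], [348.2, 206.5])]
top bl [([85, 96, 14, 14, 152], [91.5, 102.6]), ([46, 134, 53, 34, 1449], [71.9, 150.3]), ([123, 171, 26, 24, 147], [137.2, 178.5]), ([335, 183, 25, 32, 371], [346.9, 195.9]), ([31, 196, 8, 5, 27], [34.3, 198.3]), ([296, 198, 9, 11, 35], [299.0, 204.4]), ([345, 210, 9, 9, 49], [349.2, 213.7]), ([92, 219, 8, 9, 50], [95.5, 223.3]), ([216, 242, 10, 6, 46], [220.5, 244.3])]
```

View pics/crop0.png

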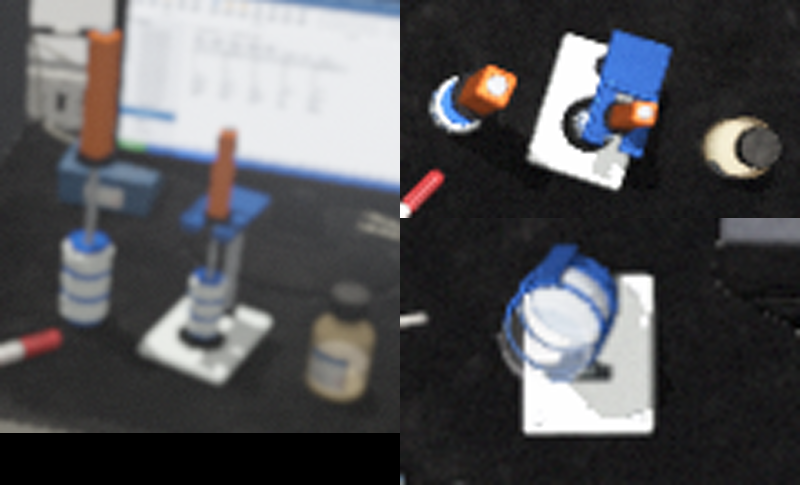

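Candidates are A (side 300,195 / top 305,201), which stands free on the bench and is visibly longer and thicker, and B (side 336,215 / top 350,205), which hangs in the blue fork on the white base. B fits the description of hanging in the fork stand. I'll measure it next and check its length.

Run:
```python
from h import *
S,T=load('side0'),load('top0')
# handle top & bottom by two views
for n,ps,pt in(('Btop',(338.7,184.8),(352.4,206.0)),('Bguard',(335.3,210),(345.5,208.3)),('Atop',(301,154),(311.5,198)),('Abristletop',(296.5,216.5),(299,204))):
    p,e=tri(S,ps,T,pt); print(n,p.round(4),round(e,4))
print('Btop at z=.246',onz(T,352.4,206,.246).round(4))
# stand: blue plate at .15
hsv=cv2.cvtColor(T['frame'],cv2.COLOR_RGB2HSV)
m=cv2.inRange(hsv,(100,120,60),(125,255,255)); 
def sub(m,x0,x1,y0,y1):
    z=np.zeros_like(m); z[y0:y1,x0:x1]=m[y0:y1,x0:x1]; return z
ys,xs=np.nonzero(sub(m,330,365,178,222)); P=np.array([onz(T,x,y,.15)[:2] for x,y in zip(xs,ys)],np.float32)
r=cv2.minAreaRect(P); print('plate',r,cv2.boxPoints(r).round(3).tolist())
w=cv2.inRange(hsv,(0,0,130),(179,50,255))
for nm,b in(('standbase',(315,365,178,232)),('washbase',(110,170,165,220))):
    mm=sub(w,*b); k,l,st,ce=cv2.connectedComponentsWithStats(mm); i=1+np.argmax(st[1:,4])
    ys,xs=np.nonzero(l==i); P=np.array([onz(T,x,y,.008)[:2] for x,y in zip(xs,ys)],np.float32)
    r=cv2.minAreaRect(P); print(nm,r,cv2.boxPoints(r).round(3).tolist())
for z in(.0,.08,.12): print('beaker ~',onz(T,137,187,z).round(3),proj(S,onz(T,137,187,z)).round(0))
for n,u,v,z in(('tape',245,230,.019),('vial',204,224,.05),('timer',223,214,.06),('marker',283,236,.017),('amber',378,215,.1),('tower fl',174,190,.0),('tower fr',247,192,.0)): print(n,onz(T,u,v,z).round(3))
f=rot(telemetry.state()['ee_rot']);print(f.round(3))
t=cv2.imread('pics/top0.png');cv2.imwrite('pics/crop1.png',np.hstack([cv2.resize(t[160:220,110:170],(400,400),interpolation=cv2.INTER_CUBIC),cv2.resize(t[178:228,320:370],(400,400),interpolation=cv2.INTER_CUBIC)]))
```

```text
Btop [ 0.4924 -0.2888  0.2416] 0.0003
Bguard [ 0.4897 -0.288   0.1529] 0.0014
Atop [ 0.5123 -0.1626  0.319 ] 0.0011
Abristletop [ 0.5095 -0.1579  0.0923] 0.0117
Btop at z=.246 [ 0.4922 -0.288   0.246 ]
plate ((0.5138981342315674, -0.29329007863998413), (0.05400063470005989, 0.09964053332805634), 71.8076171875) [[0.4580000042915344, -0.30300000309944153], [0.5529999732971191, -0.33399999141693115], [0.5699999928474426, -0.28299999237060547], [0.4749999940395355, -0.25200000405311584]]
standbase ((0.5066471695899963, -0.28955498337745667), (0.09092538803815842, 0.12593138217926025), 71.82786560058594) [[0.43299999833106995, -0.31299999356269836], [0.5519999861717224, -0.35199999809265137], [0.5809999704360962, -0.26600000262260437], [0.460999995470047, -0.22699999809265137]]
washbase ((0.5504093170166016, 0.37125951051712036), (0.11845305562019348, 0.0995275005698204), 0.002004505367949605) [[0.4909999966621399, 0.42100000381469727], [0.4909999966621399, 0.32100000977516174], [0.6100000143051147, 0.32100000977516174], [0.6100000143051147, 0.42100000381469727]]
beaker ~ [0.581 0.389 0.   ] [162. 205.]
beaker ~ [0.573 0.367 0.08 ] [164. 189.]
beaker ~ [0.569 0.356 0.12 ] [165. 181.]
tape [0.429 0.022 0.019]
vial [0.451 0.155 0.05 ]
timer [0.482 0.092 0.06 ]
marker [ 0.406 -0.104  0.017]
amber [ 0.468 -0.401  0.1  ]
tower fl [0.568 0.262 0.   ]
tower fr [0.557 0.014 0.   ]
[[ 0.892  0.453 -0.001]
 [ 0.453 -0.892  0.001]
 [-0.    -0.002 -1.   ]]
```

View pics/crop1.png

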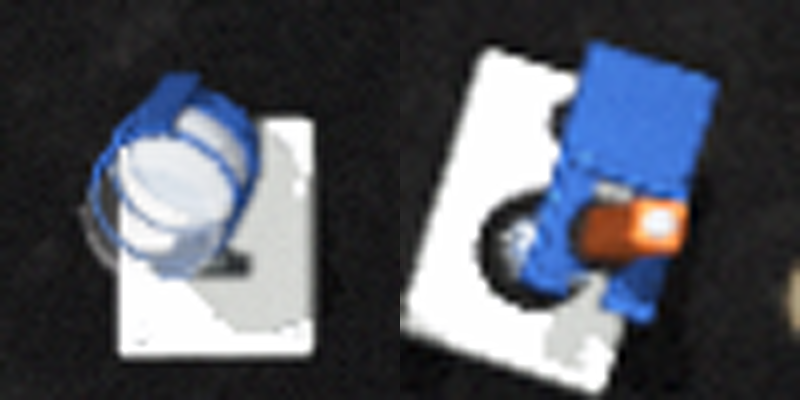

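B measures as hanging at (0.491, -0.288), with its top at about 0.242 and its guard at 0.153. That matches the 226 mm brush. A's top is at 0.319, so it's the larger look-alike. The stand's yaw is about -18°, and its front midpoint agrees with the 27 mm prong length. The handle yaw is about +5°. I'll move above it.

Request:
servo_tool([
  [[0,0,-55,0,0,7.3,1],[0,0,-55,0,0,7.3,1],[0,0,-55,0,0,7.3,1],[37,-45.5,0,0,0,0,1],[37,-45.5,0,0,0,0,1],[37,-45.5,0,0,0,0,1],[37,-45.5,0,0,0,0,1],[37,-45.5,0,0,0,0,1],[37,-45.5,0,0,0,0,1],[0,0,0,0,0,0,1],[0,0,0,0,0,0,1]],
])

```text
time_s: 1.48
tcp_pos: [0.491, -0.2888, 0.4034]
ee_rot: [3.138, 0.137, -0.002]
ft_force: [-0.1, 0.1, -0.5]
gripper_width: 1.0
finger_force: 0.0
```

Request:
servo_tool([
  [[0,0,40,0,0,0,1],[0,0,40,0,0,0,1],[0,0,40,0,0,0,1],[0,0,30,0,0,0,1],[0,0,30,0,0,0,1],[0,0,30,0,0,0,1],[0,0,0,0,0,0,1],[0,0,0,0,0,0,1]],
])

```text
time_s: 2.48
tcp_pos: [0.4916, -0.2895, 0.1948]
ee_rot: [3.138, 0.135, 0.001]
ft_force: [-0.3, -0.3, 0.2]
gripper_width: 0.993
finger_force: 0.0
```

Run:
```python
from h import *
s=snap('side','side1'); t=snap('top','top1')
a=cv2.resize(s['frame'][140:230,280:370],(400,400),interpolation=cv2.INTER_CUBIC)
b=cv2.resize(s['frame'][150:250,110:210],(400,400),interpolation=cv2.INTER_CUBIC)
cv2.imwrite('pics/crop2.png',np.hstack([a,b])[:,:,::-1])
```

```text
(no output)
```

View pics/crop2.png

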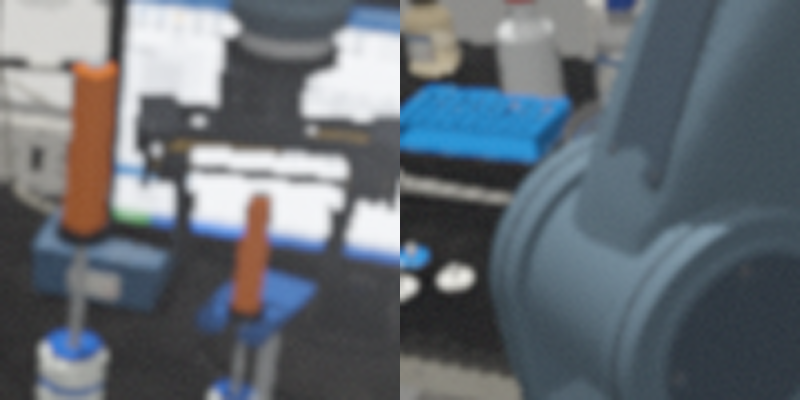

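The open gripper straddles B's handle (crop 250,250), with the body just above the handle top (258,198) and clear of A. The beaker is hidden behind the shoulder. Closing now.

Request:
servo_tool([
  [[0,0,0,0,0,0,-1],[0,0,0,0,0,0,-1],[0,0,0,0,0,0,-1],[0,0,0,0,0,0,-1],[0,0,0,0,0,0,-1],[0,0,0,0,0,0,-1]],
])

```text
time_s: 3.32
tcp_pos: [0.4915, -0.2882, 0.1937]
ee_rot: [-3.139, -0.138, 0.0]
ft_force: [-0.1, 0.1, 0.2]
gripper_width: 0.349
finger_force: 0.0
```

Request:
servo_tool([
  [[0,0,0,0,0,0,-1],[0,0,0,0,0,0,-1],[0,0,0,0,0,0,-1],[0,0,0,0,0,0,-1]],
])

```text
time_s: 3.82
tcp_pos: [0.4915, -0.2882, 0.1937]
ee_rot: [-3.139, -0.138, 0.0]
ft_force: [-0.8, 0.2, -0.3]
gripper_width: 0.23
finger_force: 30.0
```

Request:
servo_tool([
  [[0,0,-8,0,0,0,-1],[0,0,-7,0,0,0,-1],[-15,-6.4,0,0,0,0,-1],[-20,-8.6,0,0,0,0,-1],[-20,-8.6,0,0,0,0,-1],[-30,-12.8,0,0,0,0,-1],[0,0,-40,0,0,0,-1],[0,0,-50,0,0,0,-1],[0,0,-50,0,0,0,-1],[0,0,-40,0,0,0,-1],[0,0,0,0,0,0,-1]],
])

```text
time_s: 5.2
tcp_pos: [0.4051, -0.2601, 0.3925]
ee_rot: [3.135, 0.137, 0.01]
ft_force: [0.7, -0.3, -0.9]
gripper_width: 0.226
finger_force: 30.0
```

Run:
```python
from h import *
s=snap('side','side2'); t=snap('top','top2')
st=telemetry.state(); print(st['tcp_pos'],st['joint_pos'],st['gripper_width'])
b=cv2.resize(t['frame'][160:220,105:180],(400,320),interpolation=cv2.INTER_CUBIC)
a=cv2.resize(s['frame'],(400,300)); b=b[:300]
cv2.imwrite('pics/crop3.png',np.hstack([a,b])[:,:,::-1])
```

```text
[ 0.40350578 -0.25928583  0.38875664] [ 0.55184239  0.10616898 -0.08157639  1.76789204  0.0091518   1.26746414
 -1.01514359] 0.23028411805394147
```

View pics/crop3.png

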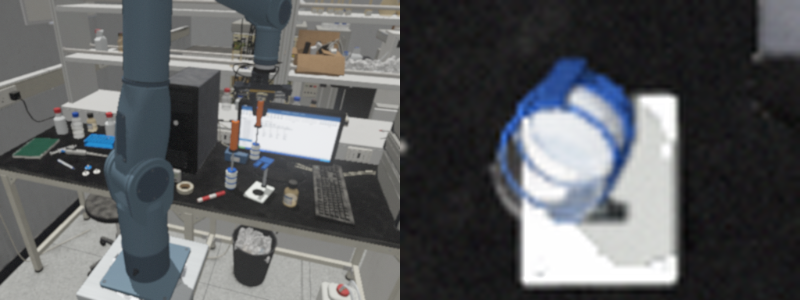

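The brush is held upright and clear of the fork, and A and the stand are undisturbed. The shoulder still hides the beaker in the side view. Next I'll check the tower front and plan the pass.

Run:
```python
from h import *
T=load('top2'); S=load('side2')
g=cv2.cvtColor(T['frame'],cv2.COLOR_RGB2GRAY); print(g[160:200:2,190].tolist(),g[160:200:2,235].tolist())
for u,v,z in((190,172,.42),(235,176,.42),(190,186,0),(235,190,0)): print(onz(T,u,v,z).round(3))
print(onz(T,340,135,.346).round(3),onz(T,340,148,.1).round(3))
for p in((.3,.3,.4),(.38,.1,.4)): print(proj(S,p).round())
```

```text
[124, 117, 121, 123, 120, 80, 29, 23, 19, 20, 15, 14, 26, 18, 8, 24, 26, 24, 21, 26] [112, 110, 119, 119, 119, 112, 58, 27, 21, 27, 26, 19, 11, 26, 13, 10, 7, 14, 43, 38]
[0.575 0.144 0.42 ]
[0.563 0.034 0.42 ]
[0.581 0.207 0.   ]
[0.564 0.054 0.   ]
[ 0.675 -0.24   0.346] [ 0.684 -0.287  0.1  ]
[127. 135.]
[204. 133.]
```

Request:
servo_tool([
  [[4,-30,0,0,0,0,-1],[4,-45,0,0,0,0,-1],[4,-45,0,0,0,0,-1],[4,-45,0,0,0,0,-1],[4,-45,0,0,0,0,-1],[4,-45,0,0,0,0,-1],[4,-45,0,0,0,0,-1],[4,-45,0,0,0,0,-1],[4,-45,0,0,0,0,-1],[4,-45,0,0,0,0,-1],[4,-45,0,0,0,0,-1],[4,-30,0,0,0,0,-1]],
])

```text
time_s: 6.8
tcp_pos: [0.4056, 0.2545, 0.3873]
ee_rot: [3.138, 0.141, -0.004]
ft_force: [1.6, -0.8, 0.1]
gripper_width: 0.231
finger_force: 30.0
```

Run:
```python
from h import *
s=snap('side','side3'); t=snap('top','top3')
st=telemetry.state(); print(st['tcp_pos'],st['ee_rot'],st['joint_pos'],st['gripper_width'])
b=cv2.resize(t['frame'][140:260,90:210],(400,400),interpolation=cv2.INTER_CUBIC)
a=cv2.resize(s['frame'][90:250,80:240],(400,400))
cv2.imwrite('pics/crop4.png',np.hstack([a,b])[:,:,::-1])
```

```text
[0.40528772 0.25576298 0.38723277] [-3.13717576 -0.14611707  0.0050161 ] [-0.07492599  0.15446947 -0.6476792   1.74363423  0.09421707  1.27752894
 -2.22204561] 0.229521722160376
```

View pics/crop4.png

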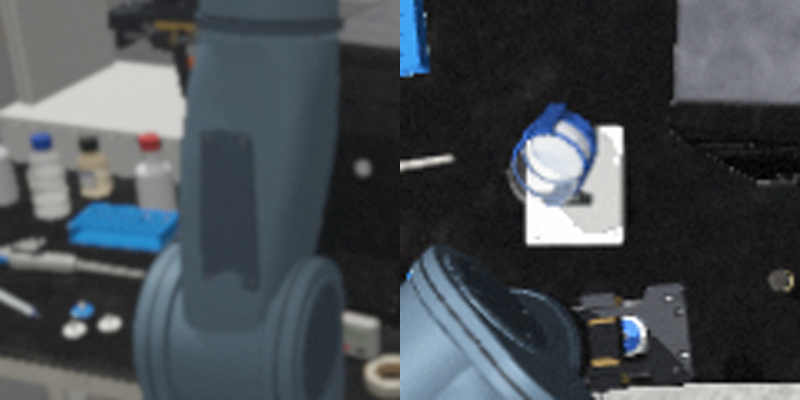

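The brush is carried past the tower with its grip unchanged. The side camera's line to the beaker passes right over the shoulder, so the beaker will stay hidden there and I have to use the top view. I'll average the top frames and enlarge the beaker.

Run:
```python
from h import *
F=np.mean([load(f'top{i}')['frame'].astype(float) for i in range(4)]+[eyes.capture('top')['frame'].astype(float) for _ in range(4)],0)
np.save('pics/avg.npy',F)
c=cv2.resize(F[165:210,115:175].astype(np.float32),(780,585),interpolation=cv2.INTER_CUBIC)  # x13
c=np.clip(c,0,255).astype(np.uint8)
for i in range(0,60,10): cv2.putText(c,str(115+i),(i*13,10),0,.35,(255,255,0),1); cv2.line(c,(i*13,0),(i*13,585),(90,90,0),1)
for i in range(0,45,10): cv2.putText(c,str(165+i),(0,i*13+10),0,.35,(255,255,0),1); cv2.line(c,(0,i*13),(780,i*13),(90,90,0),1)
cv2.imwrite('pics/bk.png',c[:,:,::-1])
T=load('top0')
for u,v in((128,219),(157,219),(157,183)): print(onz(T,u,v,.01).round(3))
```

```text
[0.472 0.417 0.01 ]
[0.47  0.318 0.01 ]
[0.592 0.318 0.01 ]
```

View pics/bk.png

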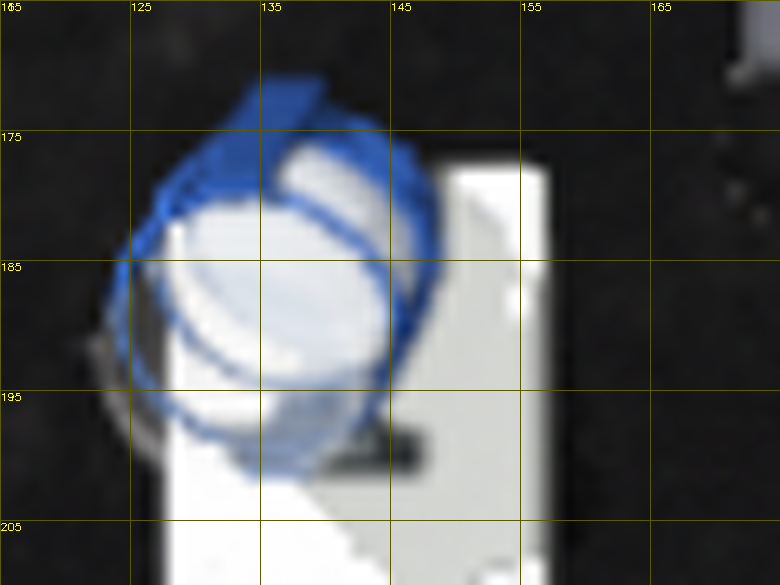

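The enlarged view shows the ring ellipse E1 centred at about (136.3,187.3), with leftmost, rightmost, top and bottom limits 126.4, 146, 180 and 195. A second ring edge E2 has its leftmost point at 123.4 and bottom at 201.7. The grey glass rim arc runs from (122,191) to (127,201). The plate edges are at columns 128 and 157, so its yaw is about 0. I'll check the axis hypothesis (plate's mid-plane y≈0.3675, lean towards -x) against these limits.

Run:
```python
from h import *
T=load('top0'); th=np.linspace(0,2*np.pi,180)
def ext(c,ax,r):
    ax=np.array(ax)/np.linalg.norm(ax); u=np.cross(ax,[0,1,0]);u/=np.linalg.norm(u);v=np.cross(ax,u)
    p=np.array([proj(T,c+r*(np.cos(t)*u+np.sin(t)*v)) for t in th]); 
    d=p-p.mean(0); w,V=np.linalg.eigh(d.T@d)
    return p
P0=np.array([.572,.3675,.08]); 
for phi in (165,180,195):
    a=np.radians(phi); ax=np.array([.5*np.cos(a),.5*np.sin(a),.866])
    for s in(-.045,-.02,0,.02,.035,.045):
        for r in ((.032,.035) if s in(0,.035) else (.032,)):
            p=ext(P0+s*ax,ax,r); print(phi,s,r,(P0+s*ax).round(3),'c',p.mean(0).round(1),'L',p[p[:,0].argmin()].round(1),'R',p[p[:,0].argmax()].round(1),'T',p[p[:,1].argmin()].round(1),'B',p[p[:,1].argmax()].round(1))
# E1 line pixels: fit ellipse of blue-dark ridge
F=np.load('pics/avg.npy'); g=F[:,:,0]-F[:,:,2]  # R-B
for v in range(176,204,2): print(v,[(c,int(-g[v,c])) for c in range(120,151) if -g[v,c]>30])
```

```text
165 -0.045 0.032 [0.594 0.362 0.041] c [141.8 181.8] L [132.5 180.1] R [151.  183.2] T [140.4 172.8] B [143.3 190.6]
165 -0.02 0.032 [0.582 0.365 0.063] c [139.1 184.8] L [129.7 183.1] R [148.5 186.3] T [137.6 175.7] B [140.6 193.7]
165 0 0.032 [0.572 0.368 0.08 ] c [136.8 187.3] L [127.4 185.6] R [146.3 188.8] T [135.4 178.1] B [138.4 196.3]
165 0 0.035 [0.572 0.368 0.08 ] c [136.8 187.3] L [126.5 185.4] R [147.2 188.9] T [135.2 177.3] B [138.6 197.1]
165 0.02 0.032 [0.562 0.37  0.097] c [134.6 189.8] L [125.  188.1] R [144.2 191.4] T [133.1 180.6] B [136.2 198.9]
165 0.035 0.032 [0.555 0.372 0.11 ] c [132.8 191.8] L [123.1 190.1] R [142.5 193.4] T [130.9 182.5] B [134.5 200.9]
165 0.035 0.035 [0.555 0.372 0.11 ] c [132.8 191.8] L [122.2 189.9] R [143.4 193.5] T [131.1 181.6] B [134.6 201.8]
165 0.045 0.032 [0.55  0.373 0.119] c [131.6 193.1] L [121.9 191.4] R [141.4 194.7] T [129.7 183.7] B [133.3 202.3]
180 -0.045 0.032 [0.594 0.368 0.041] c [140.  181.6] L [130.4 180.4] R [149.6 182.5] T [138.9 172.7] B [140.9 190.3]
180 -0.02 0.032 [0.582 0.368 0.063] c [138.3 184.7] L [128.5 18
[... 2391 characters left out ...]
), (142, 49), (143, 84), (146, 38), (147, 97), (148, 86)]
186 [(124, 136), (127, 44), (143, 38), (144, 89), (145, 48), (147, 68), (148, 43)]
188 [(123, 45), (124, 69), (127, 49), (144, 44), (145, 106), (146, 60), (147, 68)]
190 [(124, 70), (129, 48), (145, 81), (146, 78)]
192 [(124, 46), (125, 53), (131, 33), (144, 34), (145, 67)]
194 [(125, 41), (126, 65), (136, 30), (137, 31), (138, 33), (139, 37), (140, 40), (141, 36), (143, 30), (144, 64)]
196 [(127, 46), (128, 56), (137, 33), (138, 36), (139, 38), (140, 32), (143, 55)]
198 [(130, 40), (131, 53), (132, 34), (135, 32), (136, 33), (137, 38), (138, 40), (139, 42), (140, 35)]
200 [(134, 40), (135, 39), (136, 41), (137, 40), (138, 35)]
202 []
```

Run:
```python
from h import *
T=load('top0'); F=np.load('pics/avg.npy'); b=F[:,:,2]-F[:,:,0]
E1=[(127,186),(127.2,188),(129,190),(131,192),(137,194.5),(140,194.7),(144.3,192),(145.4,190),(145.1,188),(144.1,186),(142.7,184),(140.5,182),(137.2,180)]
E2=[(126,182),(125,184),(124.1,186),(123.6,188),(124,190),(124.6,192),(125.7,194),(127.6,196),(130.8,198),(134.5,200.3),(138,201.2),(143.2,196),(144.1,194),(145,192)]
for n,E in(('E1',E1),('E2',E2)):
    e=cv2.fitEllipse(np.array(E,np.float32)); print(n,np.round(e[0],1),np.round(e[1],1),round(e[2],1))
th=np.linspace(0,2*np.pi,60)
for phi in(140,150,160,170,180):
  for z in (.08,.11):
    a=np.radians(phi); ax=np.array([.5*np.cos(a),.5*np.sin(a),.866]); u=np.cross(ax,[0,1,0]);u/=np.linalg.norm(u);v=np.cross(ax,u)
    c=onz(T,136.3,187.3,z)
    p=np.array([proj(T,c+.033*(np.cos(t)*u+np.sin(t)*v)) for t in th],np.float32); e=cv2.fitEllipse(p)
    d=proj(T,c+.04*ax)-proj(T,c)
    print(phi,z,np.round(e[1],1),round(e[2],1),'40mm axis step px',d.round(1))
# grey rim over black: brightness left of plate
g=F.mean(2)
for v in range(186,206,1): print(v,g[v,118:129].astype(int).tolist())
```

```text
E1 [135.9 187. ] [13.6 20. ] 119.8
E2 [134.2 190.2] [17.8 23.2] 134.8
140 0.08 [16.3 20.6] 147.4 40mm axis step px [-7.   3.9]
140 0.11 [16.6 21.1] 147.4 40mm axis step px [-7.2  4. ]
150 0.08 [16.7 20.7] 139.6 40mm axis step px [-6.1  4.6]
150 0.11 [17.1 21.1] 139.6 40mm axis step px [-6.3  4.7]
160 0.08 [17.1 20.7] 131.6 40mm axis step px [-5.1  5. ]
160 0.11 [17.5 21.2] 131.6 40mm axis step px [-5.3  5.1]
170 0.08 [17.6 20.8] 123.5 40mm axis step px [-4.1  5.3]
170 0.11 [18.  21.3] 123.5 40mm axis step px [-4.2  5.4]
180 0.08 [18.  20.9] 115.2 40mm axis step px [-3.   5.4]
180 0.11 [18.4 21.3] 115.2 40mm axis step px [-3.1  5.5]
186 [24, 26, 29, 29, 25, 41, 117, 53, 107, 136, 223]
187 [24, 27, 30, 29, 25, 56, 123, 62, 70, 124, 195]
188 [24, 27, 29, 25, 27, 85, 114, 63, 65, 103, 170]
189 [26, 24, 27, 25, 23, 105, 103, 62, 63, 77, 147]
190 [24, 23, 25, 27, 46, 83, 105, 62, 62, 81, 185]
191 [23, 24, 32, 48, 90, 83, 119, 70, 65, 92, 228]
192 [24, 23, 27, 33, 73, 83, 85, 95, 67, 97, 237]
193 [28, 25, 23, 20, 56, 80, 61, 114, 79, 101, 239]
194 [26, 24, 23, 22, 49, 86, 70, 91, 113, 108, 240]
195 [27, 24, 23, 24, 30, 108, 98, 74, 106, 134, 212]
196 [28, 25, 21, 23, 23, 75, 105, 73, 85, 116, 162]
197 [28, 23, 22, 23, 25, 36, 113, 110, 75, 106, 210]
198 [30, 25, 25, 24, 25, 26, 66, 119, 115, 112, 240]
199 [28, 26, 22, 23, 28, 25, 29, 83, 122, 147, 248]
200 [27, 24, 22, 23, 30, 25, 27, 36, 68, 139, 252]
201 [25, 23, 23, 25, 28, 25, 25, 26, 29, 102, 253]
202 [25, 23, 23, 24, 24, 28, 27, 26, 23, 98, 254]
203 [23, 23, 22, 23, 22, 27, 25, 23, 23, 98, 254]
204 [23, 21, 23, 22, 21, 24, 23, 24, 22, 97, 254]
205 [23, 22, 24, 22, 23, 25, 23, 22, 24, 96, 254]
```

E1 looks like a lens formed by two rings: the upper ring is E2's lower-left arc plus E1's upper-right arc, and the lower ring is the rest. I'll refit with that split.

Run:
```python
from h import *
T=load('top0')
U=[(126,182),(125,184),(124.1,186),(123.6,188),(124,190),(124.6,192),(125.7,194),(127.6,196),(130.8,198),(134.5,200.3),(138,201.2),(143.2,196),(144.1,194),(145,192),(145.4,190),(145.1,188),(144.1,186),(142.7,184),(140.5,182),(137.2,180)]
L=[(127,186),(127.2,188),(129,190),(131,192),(134,193.7),(137,194.5),(140,194.7),(147.8,182),(148.2,184),(147.8,186),(147,188),(146,190),(147.2,180)]
Gr=[(121.5,191.2),(121.8,193),(122.3,195),(123.5,197),(124.3,198.2),(125.5,199.8),(126.7,200.8)]
for n,E in(('U',U),('L',L)):
    e=cv2.fitEllipse(np.array(E,np.float32)); print(n,np.round(e[0],1),np.round(e[1],1),round(e[2],1))
F=np.load('pics/avg.npy'); 
for v in range(170,184): print(v,[int(x) for x in (F[v,138:152,2]-F[v,138:152,0])])
from scipy.optimize import least_squares
# circle-with-known-tilt fit: solve centre (x,y), radius, lean azimuth, at fixed height
def circ(q,z,t):
    x,y,r,phi=q; ax=np.array([.5*np.cos(phi),.5*np.sin(phi),.866])
    u=np.cross(ax,[0,1,0]);u/=np.linalg.norm(u);v=np.cross(ax,u); return ax,u,v
def res(q,E,z):
    x,y,r,phi=q; ax,_,_=circ(q,z,0); c=np.array([x,y,z]); out=[]
    for p in E:
        o,d=ray(T,*p); X=o+d*((c-o)@ax)/(d@ax); out.append((np.linalg.norm(X-c)-r)*1e3)
    return out
for n,E in(('U',U),('L',L)):
  for z in(.06,.08,.1,.12):
    f=least_squares(res,[.57,.37,.033,np.pi],args=(E,z)); q=f.x; print(n,z,q[:3].round(4),np.degrees(q[3]).round(1),'rms mm',np.sqrt(np.mean(f.fun**2)).round(2))
```

```text
U [134.6 189.6] [19.6 23. ] 136.9
L [137. 183.] [21.4 23.6] 154.2
170 [16, 11, 1, 1, 1, 0, 0, 0, 2, 0, 0, 1, 1, 1]
171 [78, 63, 10, 0, 1, 0, 0, 1, 0, 1, 1, 1, 0, 1]
172 [98, 62, 10, 0, 1, 1, 1, 0, 0, 0, 1, 0, 0, 0]
173 [89, 59, 54, 32, 8, 1, 1, 1, 1, 1, 0, 0, -1, 0]
174 [68, 74, 77, 83, 101, 73, 15, 1, 1, 1, 0, 0, 0, 1]
175 [75, 90, 90, 84, 111, 117, 84, 27, 1, 1, 0, 0, 0, 0]
176 [33, 56, 114, 125, 111, 121, 119, 103, 70, 1, 1, 0, 0, 0]
177 [13, 21, 41, 70, 109, 127, 120, 126, 95, 13, 0, 0, 0, 0]
178 [7, 11, 11, 17, 42, 103, 126, 119, 115, 67, 7, 0, 1, 1]
179 [12, 7, 10, 10, 14, 35, 86, 119, 97, 86, 36, 0, 0, 1]
180 [79, 40, 17, 10, 11, 13, 38, 98, 102, 73, 48, 3, -1, 0]
181 [63, 91, 69, 25, 10, 12, 16, 47, 97, 99, 51, 5, -2, 0]
182 [13, 32, 83, 84, 36, 12, 13, 18, 66, 111, 47, 8, -1, -2]
183 [5, 6, 23, 62, 91, 43, 11, 11, 51, 102, 67, 18, -1, -1]
U 0.06 [0.5661 0.3806 0.0377] 157.8 rms mm 1.56
U 0.08 [0.5643 0.375  0.0372] 157.8 rms mm 1.54
U 0.1 [0.5625 0.3695 0.0366] 157.8 rms mm 1.52
U 0.12 [0.5607 0.3639 0.0361] 157.8 rms mm 1.5
L 0.06 [0.5856 0.3711 0.0354] 271.4 rms mm 0.69
L 0.08 [0.5835 0.3656 0.0349] 271.4 rms mm 0.68
L 0.1 [0.5814 0.3602 0.0344] 271.4 rms mm 0.67
L 0.12 [0.5794 0.3548 0.0339] 271.4 rms mm 0.66
```

The upper ring fits well, but one view can't give its height. I'll swing the arm to the far right so the side camera can look past the shoulder.

Request:
servo_tool([
  [[-4,30,0,0,0,0,-1],[-4,50,0,0,0,0,-1],[-4,50,0,0,0,0,-1],[-4,50,0,0,0,0,-1],[-4,50,0,0,0,0,-1],[-4,50,0,0,0,0,-1],[-4,50,0,0,0,0,-1],[-4,50,0,0,0,0,-1],[-4,50,0,0,0,0,-1],[-4,50,0,0,0,0,-1],[-4,50,0,0,0,0,-1],[-4,50,0,0,0,0,-1]],
])

```text
time_s: 8.6
tcp_pos: [0.4083, -0.3315, 0.3888]
ee_rot: [3.138, 0.134, -0.0]
ft_force: [1.2, -0.3, 0.0]
gripper_width: 0.23
finger_force: 30.0
```

Request:
servo_tool([
  [[-15,50,0,0,0,0,-1],[-15,50,0,0,0,0,-1],[-15,50,0,0,0,0,-1],[-5,50,0,0,0,0,-1],[0,50,0,0,0,0,-1],[0,50,0,0,0,0,-1],[0,50,0,0,0,0,-1],[0,0,0,0,0,0,-1]],
])

```text
time_s: 9.6
tcp_pos: [0.3873, -0.6854, 0.3844]
ee_rot: [-3.136, -0.13, 0.007]
ft_force: [-0.4, 0.7, -0.7]
gripper_width: 0.231
finger_force: 30.0
```

Run:
```python
from h import *
s=snap('side','side4'); st=telemetry.state(); print(st['joint_pos'].round(2),st['tcp_pos'])
f=s['frame'].astype(int)
b=f[:,:,2]-f[:,:,0]
for v in range(140,212,3): print(v,' '.join(f'{x:3d}' for x in f[v,140:190:2].mean(1)),'|',' '.join(f'{x:3d}' for x in b[v,140:190:2]))
```

```text
[ 0.96  0.74  0.09  0.85 -0.06  1.56 -0.46] [ 0.38833468 -0.68359147  0.38612395]Traceback (most recent call last):
  File "<stdin>", line 5, in <module>
  File "<stdin>", line 5, in <genexpr>
ValueError: Unknown format code 'd' for object of type 'float'
```

Run:
```python
from h import *
f=load('side4')['frame']
c=cv2.resize(f[130:220,105:225],(780,585),interpolation=cv2.INTER_CUBIC)
for i in range(0,120,20): cv2.putText(c,str(105+i),(int(i*6.5),10),0,.35,(255,255,0),1); cv2.line(c,(int(i*6.5),0),(int(i*6.5),585),(120,120,0),1)
for i in range(0,90,20): cv2.putText(c,str(130+i),(0,int(i*6.5)+10),0,.35,(255,255,0),1); cv2.line(c,(0,int(i*6.5)),(780,int(i*6.5)),(120,120,0),1)
cv2.imwrite('pics/sd.png',c[:,:,::-1])
```

```text
(no output)
```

View pics/sd.png

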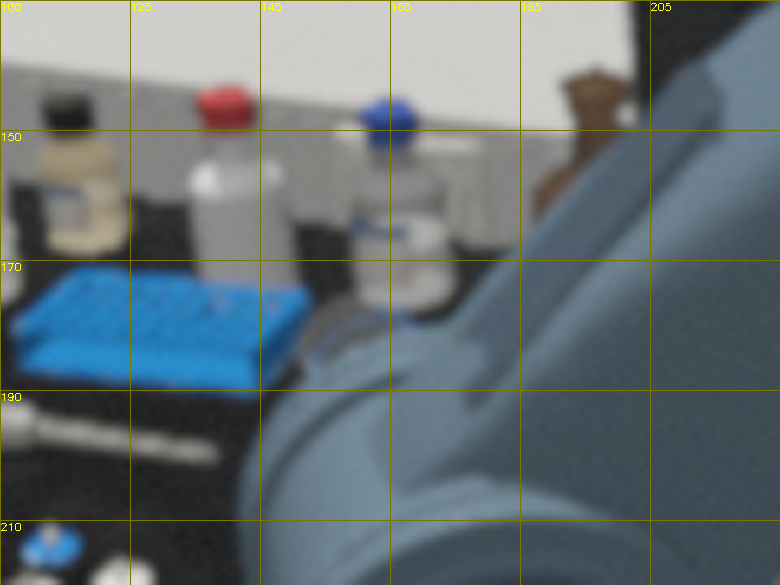

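The side view now shows the glass rim arc (grey) from (151.5,183) over (158,175.5), and the blue upper band arc (153,184)-(160,178)-(168,178.5). I'll fit the mouth circle from rays in both views.

```bash
cat > fit.py <<'E'
from h import *
from scipy.optimize import least_squares
T=load('top0'); S=load('side4')
GT=[(121.5,191.2),(121.8,193),(122.3,195),(123.5,197),(124.3,198.2),(125.5,199.8),(126.7,200.8)]
GS=[(151.2,184),(151.7,182),(152.6,180),(154.2,178),(156.5,176.2),(158.5,175.5)]
UT=[(126,182),(125,184),(124.1,186),(123.6,188),(124,190),(124.6,192),(125.7,194),(127.6,196),(130.8,198),(134.5,200.3),(138,201.2),(143.2,196),(144.1,194),(145,192),(145.4,190),(145.1,188),(144.1,186),(142.7,184),(140.5,182),(137.2,180)]
US=[(153.2,184.5),(154.5,182),(156.5,180.2),(160,178.2),(164,177.5),(167.5,178.3)]
def axis(phi): return np.array([.5*np.cos(phi),.5*np.sin(phi),.866])
def rr(d,E,c,ax,r,w=1):
    o=[]
    for p in E:
        a,b=ray(d,*p); X=a+b*((c-a)@ax)/(b@ax); o.append(w*(np.linalg.norm(X-c)-r)*1e3)
    return o
def res(q):
    c=q[:3];ax=axis(q[3]);cu=c-q[4]*ax
    return np.array(rr(T,GT,c,ax,.032)+rr(S,GS,c,ax,.032,.7)+rr(T,UT,cu,ax,q[5])+rr(S,US,cu,ax,q[5],.7))
if __name__=='__main__':
    f=S['frame'].astype(int)
    for v in range(172,188): print(v,f[v,147:172].mean(1).astype(int).tolist())
    for p0 in(2.7,3.1,3.4):
        s=least_squares(res,[.55,.37,.12,p0,.01,.035],loss='soft_l1'); q=s.x
        print(q.round(4),np.degrees(q[3]),s.cost); r=res(q); i=0
        for n,k in(('GT',7),('GS',6),('UT',20),('US',6)): print(n,r[i:i+k].round(1)); i+=k
    ax=axis(q[3]); print('origin',(q[:3]-.083*ax).round(4)); np.save('bk.npy',q)
E
python3 fit.py
```

```text
172 [129, 123, 115, 94, 63, 44, 40, 43, 43, 40, 43, 55, 84, 114, 128, 133, 136, 137, 136, 132, 133, 141, 152, 156, 154]
173 [132, 128, 122, 106, 77, 51, 43, 38, 43, 43, 43, 48, 79, 111, 129, 135, 139, 142, 140, 138, 137, 147, 156, 161, 159]
174 [136, 134, 131, 120, 97, 68, 46, 41, 45, 46, 48, 59, 83, 114, 139, 147, 150, 148, 149, 148, 148, 153, 158, 160, 158]
175 [129, 129, 131, 124, 107, 80, 55, 44, 52, 61, 69, 75, 90, 117, 142, 152, 155, 158, 157, 158, 156, 156, 156, 154, 147]
176 [127, 126, 124, 117, 104, 83, 60, 52, 66, 77, 85, 88, 92, 108, 126, 139, 143, 150, 151, 152, 149, 146, 143, 134, 119]
177 [130, 126, 116, 101, 89, 80, 67, 73, 79, 84, 89, 90, 90, 95, 105, 113, 122, 128, 133, 131, 123, 116, 107, 95, 79]
178 [127, 115, 103, 88, 78, 78, 80, 84, 87, 85, 90, 93, 95, 98, 98, 99, 101, 106, 109, 108, 97, 85, 66, 58, 51]
179 [116, 101, 87, 76, 78, 84, 88, 89, 89, 88, 91, 96, 99, 101, 99, 97, 96, 98, 101, 103, 99, 87, 73, 69, 73]
180 [100, 82, 75, 74, 82, 88, 90, 86, 90, 94, 95, 96, 96, 94, 94, 92, 94, 101, 105, 113, 118, 115, 107, 104, 105]
181 [83, 73, 74, 80, 89, 91, 90, 89, 94,
[... 992 characters left out ...]
-0.4 -1.1 -2.   1.8  4.7 -2.4 -2.9 -1.4
  0.2  0.8  0.5  0.5  0.3  0.8]
US [0.2 1.3 1.  1.  0.6 0.4]
[0.55   0.3717 0.1232 2.9245 0.0249 0.0359] 167.55949471825542 28.021297190606262
GT [1.4 0.9 1.1 0.7 1.  2.1 2.4]
GS [-1.8 -2.7 -2.6 -2.3 -1.5 -1.8]
UT [ 0.1 -1.2 -0.8  0.1 -0.5 -0.4 -0.4 -1.1 -2.   1.8  4.7 -2.4 -2.9 -1.4
  0.2  0.8  0.5  0.5  0.3  0.8]
US [0.2 1.3 1.  1.  0.6 0.4]
[0.55   0.3717 0.1232 2.9245 0.0249 0.0359] 167.55932384946624 28.021297187991337
GT [1.4 0.9 1.1 0.7 1.  2.1 2.4]
GS [-1.8 -2.7 -2.6 -2.3 -1.5 -1.8]
UT [ 0.1 -1.2 -0.8  0.1 -0.5 -0.4 -0.4 -1.1 -2.   1.8  4.7 -2.4 -2.9 -1.4
  0.2  0.8  0.5  0.5  0.3  0.8]
US [0.2 1.3 1.  1.  0.6 0.4]
origin [0.5905 0.3627 0.0513]
```

The fit puts the mouth at (0.550, 0.372, 0.123), with the lean at azimuth 168°. The residuals are about 2 mm and the origin at z≈0.05 is plausible. Next I'll check that the held brush hangs in line with the tool.

Run:
```python
from h import *
for n in('side4','side2'):
    S=load(n); tp={'side4':[.3883,-.6836,.3861],'side2':[.4035,-.2593,.3888]}[n]; Rt=rot([-3.136,-.13,.007]) if n=='side4' else rot([3.135,.137,.01])
    at=lambda s: proj(S,np.array(tp)+Rt@[0,0,.1737-s])
    print(n,'pred tip',at(0),'head mid',at(.0325),'guard',at(.133),'handle',at(.15))
    x,y=at(.0325).astype(int); f=S['frame'].astype(int)
    for s in(.01,.03,.05,.065,.1,.133,.145):
        u,v=at(s); v=int(round(v)); print(s,round(u,1),v,[tuple(p) for p in f[v,int(u)-9:int(u)+11]] if s in(.03,) else f[v,int(u)-10:int(u)+12].mean(1).astype(int).tolist())
    u,v=at(0); print('col at tip',f[int(v)-8:int(v)+8,int(round(u))].mean(1).astype(int).tolist())
```

```text
side4 pred tip [483.94479013 232.83558856] head mid [487.70915201 222.43276351] guard [500.08464324 188.13650099] handle [502.29526318 181.99448178]
0.01 485.1 230 [46, 52, 76, 123, 154, 161, 157, 154, 150, 144, 140, 137, 132, 129, 128, 129, 129, 124, 112, 100, 96, 96]
0.03 487.4 223 [(np.int64(101), np.int64(99), np.int64(92)), (np.int64(104), np.int64(103), np.int64(100)), (np.int64(122), np.int64(124), np.int64(121)), (np.int64(142), np.int64(145), np.int64(143)), (np.int64(158), np.int64(159), np.int64(156)), (np.int64(163), np.int64(165), np.int64(161)), (np.int64(158), np.int64(162), np.int64(158)), (np.int64(153), np.int64(157), np.int64(156)), (np.int64(146), np.int64(150), np.int64(152)), (np.int64(136), np.int64(141), np.int64(148)), (np.int64(124), np.int64(132), np.int64(142)), (np.int64(115), np.int64(124), np.int64(139)), (np.int64(111), np.int64(120), np.int64(139)), (np.int64(108), np.int64(120), np.int64(140)), (np.int64(103), np.int64(116), np.int64(139)), (np.int64(106), np.int64(118), np.int64(140)), (np.int64(106), np.int64(116), np.int64(137)), (np.int64(109), n
[... 2007 characters left out ...]
149, 157, 163, 167, 168, 165, 164, 166, 164, 161, 159, 158, 157, 158, 159, 166, 187, 211, 224, 228, 229, 231]
0.065 327.0 185 [228, 229, 230, 230, 229, 221, 201, 172, 148, 138, 127, 115, 111, 111, 118, 146, 192, 223, 234, 236, 236, 236]
0.1 328.2 174 [221, 225, 228, 230, 231, 232, 235, 235, 230, 210, 177, 195, 226, 236, 236, 235, 235, 231, 226, 224, 228, 232]
0.133 329.5 163 [221, 224, 227, 229, 230, 226, 213, 196, 182, 159, 117, 102, 116, 133, 159, 187, 211, 225, 228, 230, 232, 233]
0.145 329.9 159 [218, 221, 226, 229, 229, 219, 195, 155, 114, 100, 104, 104, 104, 102, 119, 163, 202, 221, 225, 224, 219, 217]
col at tip [154, 144, 128, 134, 150, 155, 156, 146, 120, 85, 66, 67, 78, 93, 99, 92]
```

Request:
servo_tool([
  [[5,-35,0,0,0,0,-1],[5.5,-52,0,0,0,0,-1],[5.5,-52,0,0,0,0,-1],[5.5,-52,0,0,0,0,-1],[5.5,-52,0,0,0,0,-1],[5.5,-52,0,0,0,0,-1],[5.5,-52,0,0,0,0,-1],[5.5,-52,0,0,0,0,-1],[5.5,-52,0,0,0,0,-1],[5.5,-52,0,0,0,0,-1],[5.5,-52,0,0,0,0,-1],[5.5,-52,0,0,0,0,-1]],
])

```text
time_s: 11.15
tcp_pos: [0.401, -0.0698, 0.3892]
ee_rot: [3.137, 0.138, 0.003]
ft_force: [0.7, -0.4, 0.5]
gripper_width: 0.225
finger_force: 30.0
```

Request:
servo_tool([
  [[5.5,-52,0,0,0,0,-1],[5.5,-52,0,0,0,0,-1],[5.5,-52,0,0,0,0,-1],[5.5,-52,0,0,0,0,-1],[5.5,-52,0,0,0,0,-1],[5.5,-52,0,0,0,0,-1],[0,0,0,0,0,-10,-1],[0,0,0,0,0,-10,-1],[0,0,0,0,0,-10,-1],[0,0,0,0,0,-10,-1],[0,0,0,0,0,-10,-1],[0,0,0,0,0,-10,-1]],
])

```text
time_s: 12.65
tcp_pos: [0.4069, 0.2412, 0.389]
ee_rot: [2.642, 1.695, 0.001]
ft_force: [-0.4, -0.1, -0.3]
gripper_width: 0.227
finger_force: 30.0
```

Run:
```python
from h import *
st=telemetry.state(); print(st['joint_pos'].round(2),st['tcp_pos'],st['ee_rot'],rot(st['ee_rot']).round(3).tolist())
```

```text
[ 0.03  0.15 -0.73  1.75  0.11  1.28 -1.16] [0.40688929 0.24123645 0.38903829] [2.64179634e+00 1.69516073e+00 9.35630960e-04] [[0.417, 0.909, 0.002], [0.909, -0.417, -0.002], [-0.001, 0.003, -1.0]]
```

The brush is in line with the tool: predicted and seen centres agree within 0.5 px. Next is the tilt and approach.

```bash
cat > plan.py <<'E'
from h import *
q=np.load('bk.npy'); ax=np.array([.5*np.cos(q[3]),.5*np.sin(q[3]),.8660]); O=q[:3]-.083*ax; L=.1737
def plan(s):  # rotation (tool deg) to align, then shift mm in the new tool frame to bring tip to height s
    st=telemetry.state(); M=rot(st['ee_rot']); z=M[:,2]; n=np.cross(z,-ax); a=np.arctan2(np.linalg.norm(n),z@-ax)
    rv=n/np.linalg.norm(n)*a; M2=R.from_rotvec(rv).as_matrix()@M
    d=M2.T@(O+(s+L)*ax-st['tcp_pos'])*1e3
    tip=np.array(st['tcp_pos'])+L*z; w=tip-O; h=w@ax
    print('turn',np.degrees(M.T@rv).round(2),'shift',d.round(1),'| tip z',round(h*1e3,1),'lateral',round(np.linalg.norm(w-h*ax)*1e3,1),'F tool',(M.T@st['ft_force']).round(1),'q',st['joint_pos'].round(2),'t',st['time_s'])
if __name__=='__main__':
    import sys
    for s in map(float,sys.argv[1:]): plan(s)
E
python3 plan.py .13
```

```text
turn [-29.18   6.38   0.  ] shift [147.  -68.8  65.3] | tip z 218.4 lateral 166.2 F tool [-0.2 -0.4  0.3] q [ 0.03  0.15 -0.73  1.75  0.11  1.28 -1.16] t 12.65
```

Request:
servo_tool([
  [[0,0,0,-9.73,2.13,0,-1],[0,0,0,-9.73,2.13,0,-1],[0,0,0,-9.73,2.13,0,-1],[36.8,-17.2,0,0,0,0,-1],[36.8,-17.2,16,0,0,0,-1],[36.8,-17.2,25,0,0,0,-1],[36.8,-17.2,25,0,0,0,-1],[0,0,0,0,0,0,-1],[0,0,0,0,0,0,-1]],
])

```text
time_s: 13.78
tcp_pos: [0.4441, 0.3954, 0.3147]
ee_rot: [2.297, 1.465, 0.514]
ft_force: [0.3, 0.7, -0.4]
gripper_width: 0.224
finger_force: 30.0
```

```bash
python3 plan.py .13 .09
python3 - <<'E'
from h import *
from plan import O,ax,L
T=snap('top','top5'); f=T['frame']
c=cv2.resize(f[160:232,105:201],(780,585),interpolation=cv2.INTER_CUBIC)
for i in range(0,96,20): cv2.putText(c,str(105+i),(int(i*8.125),10),0,.35,(255,255,0),1)
for i in range(0,72,20): cv2.putText(c,str(160+i),(0,int(i*8.125)+10),0,.35,(255,255,0),1)
for s,col in((.083,(255,0,0)),(0.002,(0,255,0))):
    u,v=(proj(T,O+s*ax)-[105,160]+.5)*8.125; cv2.circle(c,(int(u),int(v)),3,col,-1)
st=telemetry.state(); z=rot(st['ee_rot'])[:,2]
for k in(0,.05,.1):
    u,v=(proj(T,np.array(st['tcp_pos'])+(L-k)*z)-[105,160]+.5)*8.125; cv2.circle(c,(int(u),int(v)),3,(255,0,255),-1)
cv2.imwrite('pics/ap.png',c[:,:,::-1])
E
```

```text
turn [ 0.   0.1 -0. ] shift [-0.7 -1.7 -0.7] | tip z 129.3 lateral 1.8 F tool [ 0.7 -0.3  0.4] q [-0.37  0.4  -0.89  1.82  0.92  1.17 -2.07] t 13.775
turn [ 0.   0.1 -0. ] shift [-0.7 -1.7 39.3] | tip z 129.3 lateral 1.8 F tool [ 0.7 -0.3  0.4] q [-0.37  0.4  -0.89  1.82  0.92  1.17 -2.07] t 13.775
```

View pics/ap.png

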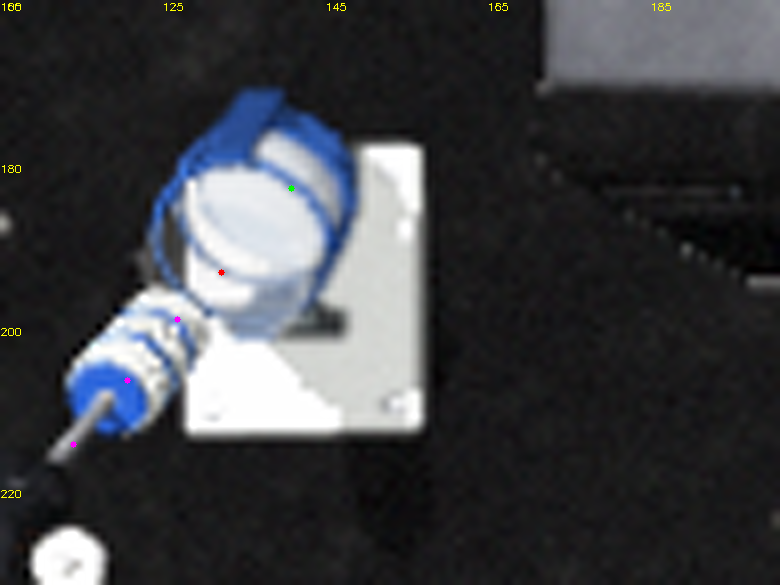

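The brush axis (magenta) lines up with the beaker axis (mouth in red at (221,272), floor in green at (291,188)), and the rim arc is consistent with the mouth centre. Inserting slowly.

Request:
servo_tool([
  [[-0.7,-1.7,15,0,0,0,-1],[0,0,15,0,0,0,-1],[0,0,10,0,0,0,-1],[0,0,7,0,0,0,-1],[0,0,7,0,0,0,-1],[0,0,6,0,0,0,-1],[0,0,5,0,0,0,-1],[0,0,0,0,0,0,-1]],
])

```text
time_s: 14.82
tcp_pos: [0.4749, 0.389, 0.2561]
ee_rot: [2.299, 1.465, 0.512]
ft_force: [-0.3, -0.1, 0.3]
gripper_width: 0.226
finger_force: 30.0
```

```bash
python3 plan.py .03
```

```text
turn [-0.11  0.15  0.  ] shift [-0.7  0.4 32.8] | tip z 62.8 lateral 0.8 F tool [-0.2 -0.  -0.4] q [-0.38  0.49 -0.83  1.85  1.03  1.09 -2.13] t 14.825
```

No force so far, with the tip at 63 mm. On to 28 mm.

Request:
servo_tool([
  [[0,0,6,0,0,0,-1],[0,0,6,0,0,0,-1],[0,0,6,0,0,0,-1],[0,0,6,0,0,0,-1],[0,0,5,0,0,0,-1],[0,0,5,0,0,0,-1],[0,0,0,0,0,0,-1]],
])

```text
time_s: 15.7
tcp_pos: [0.4915, 0.3852, 0.2265]
ee_rot: [2.299, 1.465, 0.512]
ft_force: [-0.3, 0.2, -0.8]
gripper_width: 0.227
finger_force: 30.0
```

```bash
python3 plan.py .008
```

```text
turn [-0.1   0.16 -0.  ] shift [-0.5  0.4 20.8] | tip z 28.8 lateral 0.8 F tool [-0.1 -0.7  0.6] q [-0.38  0.54 -0.8   1.86  1.08  1.06 -2.17] t 15.7
```

Request:
servo_tool([
  [[0,0,5,0,0,0,-1],[0,0,4,0,0,0,-1],[0,0,4,0,0,0,-1],[0,0,2.5,0,0,0,-1],[0,0,2,0,0,0,-1],[0,0,0,0,0,0,-1]],
])

```text
time_s: 16.45
tcp_pos: [0.4999, 0.3835, 0.2117]
ee_rot: [2.299, 1.465, 0.513]
ft_force: [-0.3, -0.3, -0.2]
gripper_width: 0.23
finger_force: 30.0
```

```bash
python3 plan.py .008
```

```text
turn [-0.1   0.13  0.  ] shift [-0.7  0.5  3.6] | tip z 11.6 lateral 0.9 F tool [-0.4 -0.2  0.1] q [-0.38  0.57 -0.78  1.86  1.11  1.04 -2.18] t 16.45
```

At 11.6 mm and still free. I'll step in 1 mm increments until light floor contact, so the depth is certain.

Request:
servo_tool([
  [[0,0,1.5,0,0,0,-1],[0,0,1,0,0,0,-1],[0,0,1,0,0,0,-1],[0,0,0,0,0,0,-1]],
])

```text
time_s: 16.95
tcp_pos: [0.5016, 0.3831, 0.2086]
ee_rot: [2.299, 1.465, 0.513]
ft_force: [0.3, 1.2, -0.1]
gripper_width: 0.228
finger_force: 30.0
```

Request:
servo_tool([
  [[0,0,1,0,0,0,-1],[0,0,1,0,0,0,-1],[0,0,0,0,0,0,-1]],
])

```text
time_s: 17.32
tcp_pos: [0.5026, 0.3829, 0.2069]
ee_rot: [2.299, 1.465, 0.513]
ft_force: [0.2, -0.4, -0.1]
gripper_width: 0.231
finger_force: 30.0
```

```bash
python3 plan.py .008
```

```text
turn [-0.09  0.13 -0.  ] shift [-0.7  0.5 -1.9] | tip z 6.1 lateral 0.8 F tool [-0.3  0.2  0.2] q [-0.38  0.58 -0.78  1.86  1.12  1.03 -2.19] t 17.325
```

Request:
servo_tool([
  [[0,0,1,0,0,0,-1],[0,0,1,0,0,0,-1],[0,0,0,0,0,0,-1]],
])

```text
time_s: 17.7
tcp_pos: [0.5034, 0.383, 0.2055]
ee_rot: [2.299, 1.465, 0.514]
ft_force: [-1.2, 0.3, 1.7]
gripper_width: 0.23
finger_force: 30.0
```

Request:
servo_tool([
  [[0,0,1,0,0,0,-1],[0,0,0,0,0,0,-1]],
])

```text
time_s: 17.95
tcp_pos: [0.5036, 0.3838, 0.2054]
ee_rot: [2.299, 1.466, 0.516]
ft_force: [-3.5, -0.1, 6.2]
gripper_width: 0.222
finger_force: 29.8
```

Request:
servo_tool([
  [[0,0,1,0,0,0,-1],[0,0,0,0,0,0,-1]],
])

```text
time_s: 18.2
tcp_pos: [0.5038, 0.3844, 0.2053]
ee_rot: [2.299, 1.467, 0.517]
ft_force: [-7.8, -0.8, 12.2]
gripper_width: 0.231
finger_force: 29.7
```

Floor reached (14 N along the axis). Now draw back 62 mm and make the two further strokes, stopping just short of the pressed position.

Request:
servo_tool([
  [[0,0,-7,0,0,0,-1],[0,0,-11,0,0,0,-1],[0,0,-11,0,0,0,-1],[0,0,-11,0,0,0,-1],[0,0,-11,0,0,0,-1],[0,0,-11,0,0,0,-1],[0,0,0,0,0,0,-1],[0,0,0,0,0,0,-1]],
])

```text
time_s: 19.2
tcp_pos: [0.4745, 0.389, 0.2571]
ee_rot: [2.299, 1.465, 0.513]
ft_force: [0.0, -0.4, -0.0]
gripper_width: 0.231
finger_force: 29.9
```

```bash
python3 plan.py .065 .0055
```

```text
turn [-0.09  0.15 -0.  ] shift [-0.6  0.2 -1.1] | tip z 63.9 lateral 0.5 F tool [-0.3  0.1  0.1] q [-0.38  0.49 -0.83  1.85  1.02  1.1  -2.13] t 19.2
turn [-0.09  0.15 -0.  ] shift [-0.6  0.2 58.4] | tip z 63.9 lateral 0.5 F tool [-0.3  0.1  0.1] q [-0.38  0.49 -0.83  1.85  1.02  1.1  -2.13] t 19.2
```

Request:
servo_tool([
  [[0,0,11,0,0,0,-1],[0,0,11,0,0,0,-1],[0,0,11,0,0,0,-1],[0,0,11,0,0,0,-1],[0,0,7,0,0,0,-1],[0,0,4,0,0,0,-1],[0,0,3,0,0,0,-1],[0,0,0,0,0,0,-1],[0,0,0,0,0,0,-1]],
])

```text
time_s: 20.32
tcp_pos: [0.5025, 0.3832, 0.2073]
ee_rot: [2.299, 1.465, 0.514]
ft_force: [-0.3, 0.6, -0.1]
gripper_width: 0.223
finger_force: 29.9
```

Request:
servo_tool([
  [[0,0,-7,0,0,0,-1],[0,0,-11,0,0,0,-1],[0,0,-11,0,0,0,-1],[0,0,-11,0,0,0,-1],[0,0,-11,0,0,0,-1],[0,0,-7,0,0,0,-1],[0,0,0,0,0,0,-1],[0,0,0,0,0,0,-1]],
])

```text
time_s: 21.32
tcp_pos: [0.4745, 0.389, 0.257]
ee_rot: [2.299, 1.465, 0.512]
ft_force: [0.2, 0.8, -0.2]
gripper_width: 0.224
finger_force: 29.9
```

Request:
servo_tool([
  [[0,0,11,0,0,0,-1],[0,0,11,0,0,0,-1],[0,0,11,0,0,0,-1],[0,0,11,0,0,0,-1],[0,0,7,0,0,0,-1],[0,0,4,0,0,0,-1],[0,0,3,0,0,0,-1],[0,0,0,0,0,0,-1],[0,0,0,0,0,0,-1]],
])

```text
time_s: 22.45
tcp_pos: [0.5025, 0.3832, 0.2073]
ee_rot: [2.299, 1.465, 0.514]
ft_force: [-0.0, -0.4, -0.1]
gripper_width: 0.225
finger_force: 29.9
```

```bash
python3 plan.py .14
```

```text
turn [-0.09  0.09 -0.  ] shift [  -0.9    0.5 -133.5] | tip z 6.5 lateral 1.0 F tool [-0.4  0.1  0.2] q [-0.38  0.58 -0.78  1.86  1.12  1.03 -2.19] t 22.45
```

All three strokes are done. Withdrawing and reversing the approach.

Request:
servo_tool([
  [[0,0,-14,0,0,0,-1],[0,0,-30,0,0,0,-1],[0,0,-40,0,0,0,-1],[0,0,-40,0,0,0,-1],[-36.8,17.2,-25,0,0,0,-1],[-36.8,17.2,-25,0,0,0,-1],[-36.8,17.2,-16,0,0,0,-1],[-36.8,17.2,0,0,0,0,-1],[0,0,0,9.73,-2.13,0,-1],[0,0,0,9.73,-2.13,0,-1],[0,0,0,9.73,-2.13,0,-1],[0,0,0,0,0,0,-1]],
])

```text
time_s: 23.95
tcp_pos: [0.4074, 0.2415, 0.3896]
ee_rot: [-2.651, -1.683, 0.0]
ft_force: [0.2, -0.3, -0.8]
gripper_width: 0.201
finger_force: 30.0
```

Request:
servo_tool([
  [[0,0,0,0,0,10,-1],[0,0,0,0,0,10,-1],[0,0,0,0,0,10,-1],[0,0,0,0,0,10,-1],[0,0,0,0,0,10,-1],[0,0,0,0,0,10,-1],[-4,40,0,0,0,0,-1],[-4,50,0,0,0,0,-1],[-4,50,0,0,0,0,-1],[-4,50,0,0,0,0,-1],[-4,50,0,0,0,0,-1],[0,0,0,0,0,0,-1]],
])

```text
time_s: 25.45
tcp_pos: [0.4057, -0.0008, 0.3898]
ee_rot: [3.136, 0.131, 0.003]
ft_force: [-0.3, 0.6, -0.3]
gripper_width: 0.197
finger_force: 30.0
```

Run:
```python
from h import *
st=telemetry.state(); M=rot(st['ee_rot']); p=np.array(st['tcp_pos']); print(p,M.round(3).tolist(),st['joint_pos'].round(2),st['time_s'])
G=np.array([.4051,-.2601,.39]); print('to fork front',(M.T@(G-p)*1e3).round(1))
```

```text
[ 0.40572931 -0.00082038  0.38979842] [[0.997, 0.083, 0.002], [0.083, -0.997, -0.003], [0.002, 0.003, -1.0]] [ 0.34 -0.03 -0.43  1.9  -0.01  1.26 -1.58] 25.45
to fork front [-22.3 258.3   0.6]
```

Request:
servo_tool([
  [[-4.5,52,0,0,0,0,-1],[-4.5,52,0,0,0,0,-1],[-4.5,52,0,0,0,0,-1],[-4.4,52,0,0,0,0,-1],[-4.4,50,0,0,0,0,-1],[0,0,0,0,0,0,-1],[0,0,0,0,0,0,-1]],
])

```text
time_s: 26.32
tcp_pos: [0.4079, -0.2551, 0.3898]
ee_rot: [3.138, 0.143, 0.001]
ft_force: [-0.3, -0.2, 0.2]
gripper_width: 0.204
finger_force: 30.0
```

```bash
cat > chk.py <<'E'
from h import *
def rows(S,tp,M,L=.1737):
    f=S['frame'].astype(int); hsv=cv2.cvtColor(S['frame'],cv2.COLOR_RGB2HSV)
    om=cv2.inRange(hsv,(4,110,60),(14,255,255)); bm=cv2.inRange(hsv,(95,70,60),(125,255,255))
    at=lambda s: proj(S,np.array(tp)+M@[0,0,L-s])
    o=[]
    for s in(.145,.15,.155,.16):
        u,v=at(s); c=np.nonzero(om[int(round(v)),int(u)-9:int(u)+10])[0]+int(u)-9; o.append((s,round(u,1),c.min() if len(c) else None,c.max() if len(c) else None))
    u,v=at(.0325); r=f[int(round(v))-10:int(round(v))+16,int(u)-11:int(u)+12]
    print(o); print('head mid',u.round(1),v.round(1)); print((r.max(2)).tolist()[8])
    # saturation/brightness along predicted axis column
    print('axis profile',[(round(s*1e3),*f[tuple(np.round(at(s)).astype(int)[::-1])].tolist()) for s in np.arange(-.02,.16,.004)])
if __name__=='__main__':
    S2=load('side2'); rows(S2,[.4035,-.2593,.3888],rot([3.135,.137,.01]))
    S=snap('side','side6'); st=telemetry.state(); print(st['tcp_pos'],st['ee_rot']); rows(S,st['tcp_pos'],rot(st['ee_rot']))
E
python3 chk.py
```

```text
[(0.145, np.float64(329.9), np.int64(328), np.int64(332)), (0.15, np.float64(330.1), np.int64(329), np.int64(332)), (0.155, np.float64(330.3), np.int64(329), np.int64(332)), (0.16, np.float64(330.5), np.int64(329), np.int64(332))]
head mid 325.9 194.7
[53, 58, 55, 58, 63, 88, 132, 160, 162, 155, 148, 147, 147, 148, 147, 147, 146, 146, 153, 165, 177, 189, 199]
axis profile [(-20, 65, 81, 113), (-16, 63, 74, 101), (-12, 63, 69, 82), (-8, 63, 63, 68), (-4, 59, 64, 75), (0, 109, 119, 133), (4, 142, 147, 151), (8, 155, 158, 156), (12, 155, 157, 154), (16, 148, 151, 152), (20, 114, 125, 145), (24, 142, 148, 153), (28, 155, 158, 156), (32, 158, 160, 157), (36, 151, 154, 155), (40, 111, 123, 143), (44, 136, 143, 151), (48, 152, 155, 153), (52, 158, 160, 157), (56, 146, 151, 157), (60, 116, 127, 152), (64, 86, 106, 153), (68, 94, 111, 156), (72, 127, 136, 160), (76, 155, 159, 169), (80, 168, 170, 173), (84, 169, 171, 174), (88, 177, 178, 180), (92, 177, 178, 181), (96, 178, 179, 182), (100, 176, 177, 180), (104, 162, 164, 167), (108, 150, 153, 155), (112, 156, 158, 161), (116, 169, 171, 174),
[... 900 characters left out ...]
57, 155), (28, 156, 159, 155), (32, 151, 155, 155), (36, 114, 126, 146), (40, 135, 141, 150), (44, 152, 155, 154), (48, 161, 163, 160), (52, 163, 166, 163), (56, 124, 135, 162), (60, 92, 115, 169), (64, 92, 113, 157), (68, 107, 123, 156), (72, 143, 146, 156), (76, 165, 166, 169), (80, 175, 176, 178), (84, 177, 179, 181), (88, 177, 179, 182), (92, 193, 195, 197), (96, 185, 187, 190), (100, 150, 151, 154), (104, 161, 162, 165), (108, 170, 172, 175), (112, 174, 176, 178), (116, 174, 176, 178), (120, 188, 190, 193), (124, 182, 183, 186), (128, 101, 103, 105), (132, 81, 73, 73), (136, 106, 76, 68), (140, 149, 94, 70), (144, 150, 93, 68), (148, 150, 95, 69), (152, 149, 94, 67), (156, 150, 95, 67)]
```

The brush is still upright and centred laterally (within 1.5 mm). It reads about 4 mm lower in the grip, so I'll enter the fork a bit higher. Lowering in front of the fork.

Request:
servo_tool([
  [[-2.5,5,30,0,0,0,-1],[0,0,45,0,0,0,-1],[0,0,45,0,0,0,-1],[0,0,36,0,0,0,-1],[0,0,20,0,0,0,-1],[0,0,0,0,0,0,-1],[0,0,0,0,0,0,-1]],
])

```text
time_s: 27.25
tcp_pos: [0.4061, -0.2622, 0.2147]
ee_rot: [3.138, 0.14, 0.003]
ft_force: [-1.2, -0.6, 0.2]
gripper_width: 0.204
finger_force: 30.0
```

Run:
```python
from h import *
st=telemetry.state(); M=rot(st['ee_rot']); p=np.array(st['tcp_pos']); print(p)
print('to seat',(M.T@(np.array([.4915,-.2882,.214])-p)*1e3).round(1))
S=snap('side','side7'); f=S['frame'].astype(int)
hsv=cv2.cvtColor(S['frame'],cv2.COLOR_RGB2HSV)
for L in(.1737,.1777):
    at=lambda s: proj(S,p+M@[0,0,L-s])
    print(L,[(round(s*1e3),*f[tuple(np.round(at(s)).astype(int)[::-1])].tolist()) for s in list(np.arange(-.012,.012,.003))+list(np.arange(.055,.08,.003))+list(np.arange(.115,.15,.003))])
print('fork top pts px',proj(S,[.4665,-.2775,.15]).round(1),proj(S,[.491,-.288,.15]).round(1), 'guard px',at(.130).round(1))
```

```text
[ 0.40610548 -0.26216351  0.21471793]
to seat [82.7 33.5  0.9]
0.1737 [(-12, 50, 55, 65), (-9, 79, 87, 102), (-6, 79, 87, 102), (-3, 121, 129, 138), (0, 147, 152, 153), (3, 161, 164, 161), (6, 161, 164, 161), (9, 154, 158, 158), (55, 131, 139, 155), (58, 90, 113, 161), (61, 76, 108, 168), (64, 100, 120, 167), (67, 100, 120, 167), (70, 109, 125, 160), (73, 107, 121, 152), (76, 106, 114, 132), (79, 106, 109, 115), (115, 100, 102, 103), (118, 97, 98, 98), (121, 97, 98, 98), (124, 82, 83, 85), (127, 63, 63, 65), (130, 62, 51, 49), (133, 100, 63, 48), (136, 135, 79, 48), (139, 135, 79, 48), (142, 151, 86, 50), (145, 154, 89, 49), (148, 154, 89, 51)]
0.1777 [(-12, 47, 46, 47), (-9, 49, 49, 48), (-6, 50, 55, 65), (-3, 79, 87, 102), (0, 121, 129, 138), (3, 147, 152, 153), (6, 147, 152, 153), (9, 161, 164, 161), (55, 158, 162, 161), (58, 131, 139, 155), (61, 90, 113, 161), (64, 76, 108, 168), (67, 76, 108, 168), (70, 100, 120, 167), (73, 109, 125, 160), (76, 107, 121, 152), (79, 106, 114, 132), (115, 104, 105, 107), (118, 100, 101, 102), (121, 100, 102, 103), (124, 97, 98, 98), (127, 82, 83, 85), (130, 63, 63, 65), (133, 62, 51, 49), (136, 62, 51, 49), (139, 100, 63, 48), (142, 135, 79, 48), (145, 151, 86, 50), (148, 154, 89, 49)]
fork top pts px [330.8 213.9] [335.  210.6] guard px [324.  218.2]
```

Request:
servo_tool([
  [[16.5,6.7,0,0,0,0,-1],[16.5,6.7,0,0,0,0,-1],[16.5,6.7,0,0,0,0,-1],[16.5,6.7,0,0,0,0,-1],[9,3.6,0,0,0,0,-1],[7.7,3.1,0,0,0,0,-1],[0,0,0,0,0,0,-1],[0,0,0,0,0,0,-1]],
])

```text
time_s: 28.3
tcp_pos: [0.4899, -0.2889, 0.2135]
ee_rot: [-3.138, -0.137, 0.001]
ft_force: [0.7, -0.2, -0.7]
gripper_width: 0.205
finger_force: 30.0
```

Request:
servo_tool([
  [[0,0,5,0,0,0,-1],[0,0,4,0,0,0,-1],[0,0,3,0,0,0,-1],[0,0,2,0,0,0,-1],[0,0,0,0,0,0,-1]],
])

```text
time_s: 28.92
tcp_pos: [0.4903, -0.2889, 0.1994]
ee_rot: [-3.138, -0.138, 0.0]
ft_force: [-0.6, 0.6, 0.1]
gripper_width: 0.201
finger_force: 30.0
```

Request:
servo_tool([
  [[0,0,1,0,0,0,-1],[0,0,1,0,0,0,-1],[0,0,0,0,0,0,-1]],
])

```text
time_s: 29.3
tcp_pos: [0.4904, -0.2889, 0.1975]
ee_rot: [-3.139, -0.137, 0.0]
ft_force: [0.5, 0.3, -1.4]
gripper_width: 0.202
finger_force: 30.0
```

Request:
servo_tool([
  [[0,0,1,0,0,0,-1],[0,0,0,0,0,0,-1]],
])

```text
time_s: 29.55
tcp_pos: [0.4904, -0.2889, 0.1965]
ee_rot: [-3.139, -0.138, 0.0]
ft_force: [0.4, -0.5, -0.3]
gripper_width: 0.203
finger_force: 30.0
```

Request:
servo_tool([
  [[0,0,1,0,0,0,-1],[0,0,0,0,0,0,-1]],
])

```text
time_s: 29.8
tcp_pos: [0.4904, -0.2889, 0.1954]
ee_rot: [-3.138, -0.138, 0.0]
ft_force: [-0.5, 0.4, -0.1]
gripper_width: 0.201
finger_force: 30.0
```

Request:
servo_tool([
  [[0,0,1,0,0,0,-1],[0,0,0,0,0,0,-1]],
])

```text
time_s: 30.05
tcp_pos: [0.4904, -0.2889, 0.1944]
ee_rot: [-3.139, -0.138, 0.0]
ft_force: [0.6, -0.0, -0.4]
gripper_width: 0.197
finger_force: 30.0
```

Run:
```python
from h import *
st=telemetry.state(); M=rot(st['ee_rot']); p=np.array(st['tcp_pos'])
for nm in('side0','side8'):
    S=load(nm) if nm=='side0' else snap('side',nm); f=S['frame']
    hsv=cv2.cvtColor(f,cv2.COLOR_RGB2HSV); m=cv2.inRange(hsv,(4,110,80),(14,255,255))[180:225,322:352]
    print(nm,[(180+v,322+np.nonzero(m[v])[0].min(),322+np.nonzero(m[v])[0].max()) for v in range(45) if m[v].any()][::3], 180+np.nonzero(m.any(1))[0].max())
    print([ (v,*f[v,334].tolist()) for v in range(206,214)])
    b=cv2.inRange(hsv,(100,120,60),(125,255,255))[214:255,320:350]; print('head blue',b.sum()//255,np.argwhere(b).mean(0)+[214,320] if b.any() else '')
```

```text
side0 [(185, np.int64(337), np.int64(339)), (188, np.int64(336), np.int64(339)), (191, np.int64(336), np.int64(338)), (194, np.int64(335), np.int64(338)), (197, np.int64(334), np.int64(339)), (200, np.int64(333), np.int64(338)), (203, np.int64(333), np.int64(337)), (206, np.int64(334), np.int64(337)), (209, np.int64(333), np.int64(337))] 209
[(206, 147, 91, 63), (207, 146, 89, 62), (208, 143, 89, 62), (209, 124, 77, 59), (210, 91, 67, 61), (211, 66, 62, 65), (212, 66, 74, 88), (213, 74, 87, 113)]
head blue 24 [221.91666667 333.83333333]
side8 [(185, np.int64(337), np.int64(340)), (188, np.int64(336), np.int64(341)), (191, np.int64(337), np.int64(340)), (194, np.int64(335), np.int64(340)), (197, np.int64(334), np.int64(340)), (200, np.int64(334), np.int64(338)), (203, np.int64(334), np.int64(337)), (206, np.int64(334), np.int64(337)), (209, np.int64(334), np.int64(337))] 209
[(206, 148, 90, 69), (207, 147, 88, 60), (208, 141, 84, 57), (209, 119, 74, 56), (210, 82, 61, 56), (211, 60, 60, 62), (212, 66, 70, 81), (213, 70, 80, 99)]
head blue 24 [221.70833333 333.875     ]
```

The side picture now matches the starting one (handle bottom row 209, head blue centre 221.7 against 221.9), so the guard is about 1 mm above its seat. I'll lower the last millimetre and release.

Request:
servo_tool([
  [[0,0,0.8,0,0,0,-1],[0,0,0,0,0,0,-1]],
])

```text
time_s: 30.35
tcp_pos: [0.4905, -0.2889, 0.1938]
ee_rot: [3.138, 0.138, 0.0]
ft_force: [-0.0, -0.6, 0.8]
gripper_width: 0.201
finger_force: 30.0
```

Request:
servo_tool([
  [[0,0,0.8,0,0,0,-1],[0,0,0,0,0,0,-1]],
])

```text
time_s: 30.6
tcp_pos: [0.4906, -0.2889, 0.1938]
ee_rot: [3.138, 0.138, 0.0]
ft_force: [-2.7, 1.2, 7.6]
gripper_width: 0.199
finger_force: 30.0
```

Guard seated (contact force 7.6 N at the same TCP height as at the grasp). Opening, then rising straight up.

Request:
servo_tool([
  [[0,0,-0.8,0,0,0,1],[0,0,0,0,0,0,1],[0,0,0,0,0,0,1],[0,0,0,0,0,0,1],[0,0,0,0,0,0,1],[0,0,0,0,0,0,1],[0,0,0,0,0,0,1],[0,0,0,0,0,0,1]],
])

```text
time_s: 31.6
tcp_pos: [0.4904, -0.2889, 0.1937]
ee_rot: [3.139, 0.138, -0.0]
ft_force: [-0.1, -0.5, -0.4]
gripper_width: 0.995
finger_force: 0.0
```

Request:
servo_tool([
  [[0,0,-20,0,0,0,1],[0,0,-40,0,0,0,1],[0,0,-40,0,0,0,1],[0,0,-40,0,0,0,1],[0,0,-40,0,0,0,1],[0,0,-30,0,0,0,1],[-40,0,0,0,0,0,1],[-40,0,0,0,0,0,1],[0,0,0,0,0,0,1],[0,0,0,0,0,0,1]],
])

```text
time_s: 32.85
tcp_pos: [0.4113, -0.2957, 0.4039]
ee_rot: [3.138, 0.138, 0.001]
ft_force: [-0.4, 0.1, 0.6]
gripper_width: 0.999
finger_force: 0.0
```

Run:
```python
from h import *
T=snap('top','top9'); S=snap('side','side9')
for nm in('side0','side9'):
    f=load(nm)['frame']; hsv=cv2.cvtColor(f,cv2.COLOR_RGB2HSV); m=cv2.inRange(hsv,(4,110,80),(14,255,255))[180:225,322:352]
    print(nm,[(180+v,322+np.nonzero(m[v])[0].min(),322+np.nonzero(m[v])[0].max()) for v in range(45) if m[v].any()][::4]); 
    b=cv2.inRange(hsv,(100,120,60),(125,255,255))[214:255,320:350]; print('head blue',np.argwhere(b).mean(0)+[214,320])
st=telemetry.state(); print(st['tcp_pos'],st['gripper_width'],st['ft_force'],st['time_s'])
d=np.abs(load('top0')['frame'].astype(int)-T['frame']).max(2)>70; k,l,s,c=cv2.connectedComponentsWithStats(d.astype(np.uint8)); print([(s[i].tolist()) for i in range(1,k) if s[i][4]>12])
```

```text
side0 [(185, np.int64(337), np.int64(339)), (189, np.int64(336), np.int64(338)), (193, np.int64(336), np.int64(338)), (197, np.int64(334), np.int64(339)), (201, np.int64(333), np.int64(337)), (205, np.int64(334), np.int64(337)), (209, np.int64(333), np.int64(337))]
head blue [221.91666667 333.83333333]
side9 [(185, np.int64(337), np.int64(339)), (189, np.int64(337), np.int64(339)), (193, np.int64(336), np.int64(338)), (197, np.int64(335), np.int64(339)), (201, np.int64(334), np.int64(338)), (205, np.int64(335), np.int64(337)), (209, np.int64(334), np.int64(337))]
head blue [221.75       334.17857143]
[ 0.4117578  -0.29544379  0.40359681] 0.996615994832007 [0.70768856 0.10318545 0.18932934] 32.95
[[331, 208, 181, 176, 12762], [375, 221, 13, 29, 68], [357, 226, 11, 3, 18], [356, 244, 7, 3, 14], [343, 252, 17, 5, 72], [398, 298, 6, 6, 17], [384, 308, 40, 76, 1064], [374, 310, 8, 28, 165], [383, 310, 5, 16, 41], [277, 350, 9, 8, 20], [291, 361, 11, 5, 35], [378, 362, 6, 22, 48], [223, 373, 8, 11, 43], [240, 372, 9, 12, 36], [287, 380, 13, 4, 34]]
```

The brush is back within half a pixel of where it started, upright, and the gripper is clear. Only the arm differs from the starting picture.

```bash
python3 -c "
from plant import ticket; print(ticket.finish_job())"
```

```text
the job is handed in; nothing more can be done
None
```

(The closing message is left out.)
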